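# Close and lock the sample box

### The arm

A 7-joint arm with a two-finger parallel gripper is mounted at the origin on a cart in front of the work surface, level with it; the furniture and walls round the work are solid. World frame = base frame: x ahead of the robot, y to its left, z up, the work surface at z = 0. Lengths are in m, angles in rad, forces in N, time in s.
With the tool pointing down it reaches from about 0.4 to 0.85 m from the base axis. Payload 10.4 kg.
Tool frame: the origin (TCP) lies at the very end of the fingers, on their centre line; the grasp point (between the pads) lies 19 mm behind it; z points along the fingers, y is the direction in which the jaws open and shut (so a half turn about z gives the same grasp; the last joint's range is limited). The gripper opens to 87 mm and grips with 3 to 60 N. Pads are 19 mm wide; open, the fingers measure 117 mm over their backs; the gripper's body (75 mm by 190 mm) begins 51 mm behind the grasp point.
Start: joints at [1.251, 0.332, -0.065, 1.46, 0.022, 1.35, -0.088], TCP at [0.183, -0.598, 0.223] pointing down, gripper open.
Joint ranges: [-2.6, 2.6], [-0.5, 2.12], [-1.47, 1.34], [0.16, 2.42], [-1.27, 4.41], [0.06, 2.06], [-2.6, 2.6]. Speed limits (rad/s): [2.22, 2.22, 2.79, 2.79, 3.14, 3.14, 3.14].

### API

Orientations are given as a unit quaternion [x, y, z, w].
In Python, from bench import r, eyes, job gives the robot as it stands. The module is installed in compiled form; this text tells all that it offers.
- The arm moves only by the tool play_rows, never from a script. Its argument "motion" is a list of rows, each a list of 7 numbers: the shift along the tool's x, y, z as a fraction of full scale, then the turn, a rotation vector about the tool's x, y, z as a fraction of full scale, then the opening in per cent of the stroke, from 0 (shut) to 100 (fully open). A call has 1 to 5 rows; each row is the pose to reach, as a shift and turn from the pose commanded when the call began, along the tool's axes at that moment; what a row does not reach only later rows make up. Full scale, the value 1, is 0.2 m for a shift and 90 degrees for a turn. A row lasts 1/8 s, in which the tool goes at most 62.5 mm and 10.7 degrees, less where a joint would pass 70% of its speed; a pose out of reach is approached as far as the arm can. A call with a number of a shift or a turn outside -1 to 1 is refused whole. A call with a gripper value outside its range is refused whole. The fingers move at their own pace and stop on an object; "squeeze" is the grip in N (left out, the last holds). Time passes only in rows, so rows that repeat a pose let the fingers close. It gives the time, the measured TCP pose, the force and the opening at its end, in the units of the state.
- r.read_state(): the state, without advancing time (a new reading comes with each control period).
- eyes.camera(name): name is "scene" or "side" or "wrist"; returns a dict with "image" (480x640x3 uint8, red, green, blue), "mtx" (3x3 intrinsics, pixels), "R" (3x3) and "t" (3): a world point X has camera coordinates R X + t. Camera axes: x right, y down, z forward; pixel columns grow to the right and rows downward; lengths in m; the calibration is good to about 2 mm. A picture is of the moment at which its call begins. There is no depth.
- job.close_job(): hands the job in, once; it reports no verdict.
Trained networks look in a picture, given as the dict that the camera call returned (one of the last four; its "shot" number tells which), for a name from the list of things; names that differ only in an ending like _2 or _b are one class to them, and where a whole thing is asked for, a point or a joint stands for the part that bears it (a point fixed in the world has none). Each returns a list of dicts, best first, with "p" (0 to 1); they miss things now and then, are a little off and sometimes report something else, mostly with a low value. They report only what shows in the picture. A call takes as long as a camera call. They do not tell look-alikes from the thing itself.
- eyes.regions_of(picture, label): "region" (480x640 bool, what is visible of it) and "xy" ([column, row] in pixels, amid what is visible of it).
- eyes.landmark_of(picture, label): "xy" ([column, row] in pixels: a listed point, or the origin of a listed thing).
The state is a dict: "time": time; "joint_positions": joint angles; "joint_vel": joint speeds; "joint_torque": joint torques, N m; "ee_pos": TCP position; "eef_rot": TCP orientation; "ft_force": force on the tool from outside, world axes, zero at the start; "torque": the same for the moment, N m; "width": finger opening in m.
Only numpy, scipy, OpenCV 4.12 (cv2) and the standard library are available. Lean on these libraries where they do the work, as an engineer would, in place of code of your own. Each camera call takes 0.05 s, during which the arm holds its last target. There are 200 camera calls.

### The job

Close the grey sample lock box: slide its flat cover all the way over the vials, which uncovers the keyhole, then take the key from its stand and push it straight down into the keyhole, working it past the sticky pins until it is fully home. Only then turn it a quarter turn clockwise (seen from above) to its stop. The lock is sprung and turns back if let go, so finish while still gripping the key and holding it turned; leave the tin, the pot and the binder clip where they are.

Things in the scene. Friction and masses are not known exactly. Their poses are not given: they have to be found in the camera images.
- lockbox: Grey steel box, 116 mm (x) by 230 mm (y), fixed to the bench; origin under its middle; vials in the +y half, lock in the -y half, keyhole at y = -60 mm. Rails on both long sides rise to 72 mm above the bench, 90 mm apart. In the lock, 10 and 20 mm down, two sprung sticky pins resist the key: push down with 5 to 20 N, with small turns to and fro if it sticks. They then grip the blade.
- cover (a joint): Flat aluminium cover plate, 100 x 108 x 5 mm, sliding in rails on top of the lock box along the box's +y, friction about 1.5 N. Value in m: 0 = open (parked over the lock deck, hiding the keyhole), 0.108 = against the stop, fully over the vial compartment. It starts at 0 to 0.025.
- cover_grip (a point): Centre of the upright black grip rib on the middle of the cover; moves with it. Rib 50 mm long (box x), 12 mm thick (box y, the sliding direction), 24 mm high above the plate; this point is half-way up, 12 mm above the plate's top face, 80 mm above the bench. Axes as the box's.
- keyhole (a point): Centre of the keyhole's mouth in the steel lock deck, 60 mm above the bench, fixed to the box. z up; x along the unturned slot (13.5 mm in x, 6.2 mm in y, chamfered mouth, 42 mm deep); y along the box towards the vials. A flat dark ring, 46 mm across, bore 33 mm, 2.5 mm high, lies round it. The closed cover's rib stands 113 mm off along +y.
- plug (a joint): Turn of the lock plug in rad: 0 unturned (slot along the box's x), grows clockwise seen from above, stop at 1.571. A spring turns it back with 0.01 to 0.08 N m. Key and slot have play, so the key itself may have to turn 0.1 to 0.2 rad more than the plug.
- key_grip (a point): Centre of the key's flat black head: 30 mm wide (key x), 10 mm thick (key y, the way to grip it), 34 mm high; 57 mm above the blade's tip. z up along the key; the key is the same after a half turn about z. It starts 72 mm above the bench, and is 27 mm above the keyhole's mouth when the key is fully home (the shoulder rests on the lock).
- key_tip (a point): Lower end of the key's blade, on the key's axis. Fully home in the lock it is 30 mm below the keyhole's mouth.
- key: The key, about 40 g; origin at the blade's tip, z up. Steel blade 12 mm wide (x), 5 mm thick (y), 30 mm long, rounded tip; above it a steel shoulder 16 x 9 mm, 10 mm high, then the head. It starts upright in its stand, the shoulder resting on the stand's top.
- filter_tin: Bystander: round white tin with a green lid, 58 mm across, 24 mm high; origin at the centre of its underside. Leave alone.
- septa_pot: Bystander: small white pot with an orange screw lid, 40 mm across, 42 mm high; origin at the centre of its underside. Leave alone.
- binder_clip: Bystander: black binder clip, 32 x 23 x 35 mm; origin at the centre of its underside. Leave alone.
- key_stand: Grey block, 56 x 56 x 45 mm high, fixed to the bench, with a loose slot 36 mm deep for the key's blade in the middle of its top; origin at the centre of its underside, slot along x. The black computer tower, 0.34 m tall, stands behind and to the right of it (x from 0.47, y from -0.27 to -0.43): come round its front.
Things that resemble listed ones, but are neither listed nor needed, are in the scene too. What is shaped like the key but brown is not meant.

How it is judged:
By the outcome, as a careful person would: the job done as asked, in the order asked, and still so for the second after the job is handed in, while the arm keeps its last pose, push and grip.
It also fails if it takes over 66 s, if anything falls off the work surface, if the arm or the gripper's body presses on something with over 40 N, if the wrist force passes 120 N, or if a joint passes its speed limit or range.

## Working session

There is one attempt and no reset: what is moved stays moved. The work goes in short steps, Python scripts to look and compute and a tool call to move; the robot and the scene stay as the last step left them, time stands still between calls to the robot, and variables do not carry over. Pictures are saved under pics/ and viewed, about 8 in all and at most 12, crops included, and the job is handed in when it is done.

Besides the shell and the picture viewer there is one more tool, called after "Request:" as a command line: name --pt "numbers of a row" for each row, then --argument value for the rest. play_rows: Moves the arm, as the interface text tells. Shift numbers are shares of 0.2 m and turn numbers shares of 90 degrees, none past 1 either way. Its arguments: {"type":"object","properties":{"motion":{"type":"array","items":{"type":"array","items":{"type":"number"}}},"squeeze":{"type":"number"}},"required":["motion"]}

```bash
mkdir -p pics; cat > h.py <<'E'
import numpy as np, cv2
from bench import r, eyes, job
from scipy.spatial.transform import Rotation as Ro
def tri(obs):
    A=[];b=[]
    for p,xy in obs:
        P=np.array(p["mtx"])@np.c_[np.array(p["R"]),np.array(p["t"])]
        for k in (0,1):
            q=xy[k]*P[2]-P[k]; A.append(q[:3]);b.append(-q[3])
    A=np.array(A);b=np.array(b)
    X=np.linalg.lstsq(A,b,rcond=None)[0]
    return X,[np.round(proj(p,X)-xy,1) for p,xy in obs]
def proj(p,X):
    c=np.array(p["mtx"])@(np.array(p["R"])@X+np.array(p["t"])); return c[:2]/c[2]
def onz(p,xy,z):
    d=np.array(p["R"]).T@np.linalg.inv(p["mtx"])@np.array([xy[0],xy[1],1.]); c=-np.array(p["R"]).T@np.array(p["t"])
    return c+d*(z-c[2])/d[2]
def save(p,n): cv2.imwrite(f"pics/{n}.png",cv2.cvtColor(np.ascontiguousarray(p["image"]),cv2.COLOR_RGB2BGR))
def togo(pos,yaw=None,s=None):
    """shift to world pos in tool fractions; tool yaw"""
    s=s or r.read_state(); M=Ro.from_quat(s["eef_rot"]).as_matrix()
    return M.T@(np.array(pos)-s["ee_pos"])/0.2
E
python3 - <<'E'
from h import *
np.set_printoptions(precision=4,suppress=True)
s=r.read_state(); print(s); print(Ro.from_quat(s["eef_rot"]).as_matrix())
for n in ("scene","side"):
    p=eyes.camera(n); save(p,n+"0"); print(n,-np.array(p["R"]).T@p["t"])
    for l in ("lockbox","cover_grip","keyhole","key_grip","key_tip","key_stand","filter_tin","septa_pot","binder_clip","plug"):
        try: print(l,[(np.round(d["xy"]),round(d["p"],2)) for d in eyes.landmark_of(p,l)])
        except Exception as e: print(l,e)
E
```

```text
{'time': 0.0, 'joint_positions': array([ 1.2514,  0.3329, -0.0647,  1.461 ,  0.0216,  1.3499, -0.0885]), 'joint_vel': array([-0.    ,  0.0005, -0.001 ,  0.0001,  0.0009,  0.0019,  0.0014]), 'joint_torque': array([ -0.0001, -62.3238,   0.0251, -38.9908,  -0.0612,   0.0395,
         0.0001]), 'ee_pos': array([ 0.1827, -0.5973,  0.2218]), 'eef_rot': array([ 0.989 ,  0.1479, -0.0001, -0.0007]), 'ft_force': array([ 0.0081, -0.4185, -0.062 ]), 'torque': array([-0.0068,  0.0146, -0.0517]), 'width': 0.08707891819630319}
[[ 0.9563  0.2925 -0.0005]
 [ 0.2925 -0.9563  0.0013]
 [-0.0001 -0.0014 -1.    ]]
scene [-0.1458 -0.5094  0.6527]
lockbox [(array([281., 269.]), 0.85)]
cover_grip [(array([292., 234.]), 0.76)]
keyhole [(array([307., 252.]), 0.95)]
key_grip [(array([356., 291.]), 0.84), (array([400., 278.]), 0.59)]
key_tip [(array([395., 307.]), 0.62)]
key_stand [(array([353., 327.]), 0.96)]
filter_tin [(array([456., 276.]), 0.98)]
septa_pot [(array([255., 305.]), 0.59)]
binder_clip [(array([193., 276.]), 0.81), (array([454., 276.]), 0.3)]
plug it knows: binder_clip, cover_grip, filter_tin, key, key_grip, key_stand, key_tip, keyhole, lockbox, septa_pot
side [0.1075 0.0865 0.8297]
lockbox [(array([287., 274.]), 0.76)]
cover_grip [(array([307., 256.]), 0.89)]
keyhole [(array([320., 261.]), 0.73)]
key_grip [(array([417., 244.]), 0.68)]
key_tip [(array([414., 262.]), 0.72), (array([409., 300.]), 0.47)]
key_stand [(array([405., 301.]), 0.94)]
filter_tin [(array([427., 197.]), 0.76), (array([289., 272.]), 0.64), (array([404., 303.]), 0.27)]
septa_pot [(array([315., 337.]), 0.75)]
binder_clip [(array([218., 342.]), 0.82), (array([317., 335.]), 0.48)]
plug it knows: binder_clip, cover_grip, filter_tin, key, key_grip, key_stand, key_tip, keyhole, lockbox, septa_pot
```

```bash
ls pics
```

```text
scene0.png
side0.png
```

View pics/scene0.png

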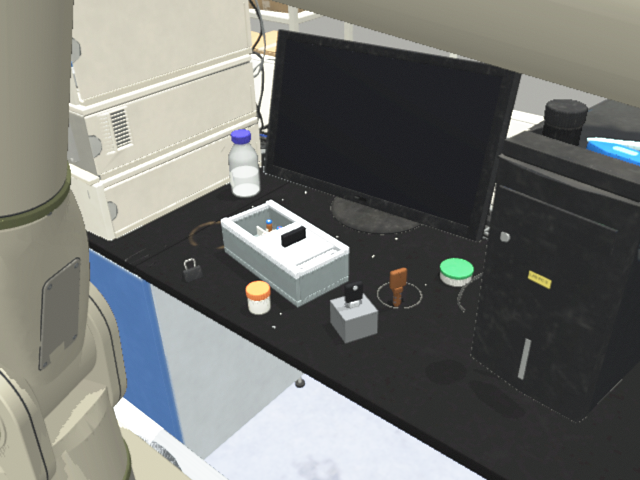

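View pics/side0.png

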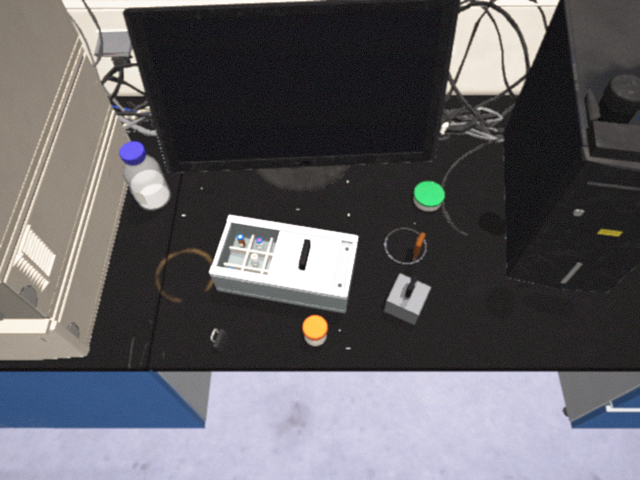

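```bash
python3 - <<'E'
from h import *
np.set_printoptions(precision=4,suppress=True)
a=eyes.camera("scene");b=eyes.camera("side")
def lm(p,l,near):
    c=[np.array(d["xy"]) for d in eyes.landmark_of(p,l)]
    c=[x for x in c if np.hypot(*(x-near))<12]
    return c[0] if c else None
for l,na,nb in (("cover_grip",(292,236),(306,255)),("keyhole",(307,252),(320,261)),("lockbox",(281,269),(287,274)),("key_grip",(355,291),(409,287)),("key_stand",(353,327),(405,301))):
    x,y=lm(a,l,na),lm(b,l,nb)
    print(l,x,y); 
    if y is None: y=np.array(nb)
    print(tri([(a,x),(b,y)]))
for xy in ((229,217),(357,234),(348,299),(213,265)): print(onz(b,xy,.072))
print("rib ends",onz(b,(308,241),.092),onz(b,(303,268),.092))
print("stand top",[onz(b,xy,.045) for xy in ((399,276),(430,287),(418,311),(387,298))])
w=eyes.camera("wrist"); s=r.read_state(); print("wrist cam",-np.array(w["R"]).T@w["t"],np.array(w["R"]))
print(w["mtx"])
E
```

```text
cover_grip None [306.2 254.5]Traceback (most recent call last):
  File "<stdin>", line 12, in <module>
  File "h.py", line 9, in tri
    q=xy[k]*P[2]-P[k]; A.append(q[:3]);b.append(-q[3])
      ~~^^^
TypeError: 'NoneType' object is not subscriptable
```

```bash
python3 - <<'E'
from h import *
np.set_printoptions(precision=4,suppress=True)
a=eyes.camera("scene");b=eyes.camera("side")
for l,na,nb in (("cover_grip",(293,236),(305,255)),("key_grip",(355,291),(409,287)),("key_stand",(353,327),(405,301)),("septa_pot",(258,292),(315,327)),("brown",(399,278),(419,242))):
    print(l,*tri([(a,np.array(na)),(b,np.array(nb))]))
for xy in ((229,217),(357,234),(348,299),(213,265)): print(onz(b,xy,.072))
print("rib ends",onz(b,(308,241),.092),onz(b,(303,268),.092))
print("stand top",[onz(b,xy,.045) for xy in ((399,276),(430,287),(418,311),(387,298))])
w=eyes.camera("wrist"); print("wrist cam",-np.array(w["R"]).T@w["t"],np.array(w["R"]))
print(w["mtx"])
for l in ("cover_grip","key_grip","keyhole"): print(l,[(d["xy"],d["p"]) for d in eyes.landmark_of(w,l)])
E
```

```text
cover_grip [0.5237 0.1204 0.0823] [array([-0.3,  0.2]), array([ 0.2, -0.4])]
key_grip [ 0.4737 -0.0502  0.0699] [array([-1.3,  0.8]), array([ 1. , -1.9])]
key_stand [ 0.4748 -0.0503 -0.0006] [array([ 0.9, -0.6]), array([-0.6,  1.2])]
septa_pot [0.4159 0.1043 0.0326] [array([ 0.2, -0.1]), array([-0.2,  0.3])]
brown [ 0.5632 -0.0754  0.0564] [array([-0.1,  0.1]), array([ 0.1, -0.1])]
[0.6051 0.2561 0.072 ]
[0.5698 0.0327 0.072 ]
[0.4483 0.051  0.072 ]
[0.5099 0.2736 0.072 ]
rib ends [0.5441 0.1158 0.092 ] [0.4937 0.123  0.092 ]
stand top [array([ 0.5028, -0.0375,  0.045 ]), array([ 0.4823, -0.0878,  0.045 ]), array([ 0.4391, -0.0637,  0.045 ]), array([ 0.4623, -0.0147,  0.045 ])]
wrist cam [ 0.2624 -0.5741  0.386 ] [[ 0.2929 -0.9561  0.0001]
 [-0.9114 -0.2792  0.3022]
 [-0.2889 -0.0886 -0.9532]]
[[357.5713   0.     321.1862]
 [  0.     357.5713 241.9566]
 [  0.       0.       1.    ]]
cover_grip []
key_grip []
keyhole []
```

Request:
play_rows --pt "0.16 -0.18 0 0 0 -0.11 100" --pt "0.33 -0.36 0 0 0 -0.22 100" --pt "0.5 -0.54 0 0 0 -0.33 100" --pt "0.66 -0.72 0 0 0 -0.44 100" --pt "0.82 -0.9 0 0 0 -0.55 100"

```text
time: 2.12
ee_pos: [0.2876, -0.3761, 0.2228]
eef_rot: [0.835, 0.551, -0.0, 0.0]
ft_force: [1.1, 0.1, 0.1]
width: 0.0869
```

```bash
cat >> h.py <<'E'
np.set_printoptions(precision=4,suppress=True)
def plan(pos,ytool):
    """fractions to reach world pos with tool down and tool y along ytool (xy)"""
    s=r.read_state(); M=Ro.from_quat(s["eef_rot"]).as_matrix()
    y=np.r_[np.array(ytool)/np.hypot(*ytool),0]; z=np.array([0,0,-1.]); T=np.c_[np.cross(y,z),y,z]
    print("pos",s["ee_pos"],"q",s["joint_positions"],"f",s["ft_force"],"w",round(s["width"],4),"t",s["time"])
    print("shift",M.T@(np.array(pos)-s["ee_pos"])/0.2,"turn",Ro.from_matrix(M.T@T).as_rotvec()/(np.pi/2))
E
python3 -c "
from h import *
plan([.5,.06,.22],[.148,.989])"
```

```text
pos [ 0.2876 -0.3761  0.2228] q [ 1.1184  0.0128 -0.2976  1.8314  0.0042  1.2973  0.4154] f [1.0598 0.0916 0.0725] w 0.0869 t 2.125
shift [2.4227 0.1187 0.0126] turn [-0.0001  0.0005 -1.1628]
```

Request:
play_rows --pt "0.2 0.01 0 0 0 -0.11 100" --pt "0.4 0.02 0 0 0 -0.22 100" --pt "0.6 0.03 0 0 0 -0.33 100" --pt "0.8 0.04 0 0 0 -0.44 100" --pt "1 0.05 0 0 0 -0.55 100"

```text
time: 2.75
ee_pos: [0.3764, -0.197, 0.2228]
eef_rot: [0.527, 0.85, -0.0, 0.0]
ft_force: [0.1, 0.3, -0.0]
width: 0.087
```

```bash
python3 -c "
from h import *
plan([.5,.06,.22],[.148,.989])"
```

```text
pos [ 0.3764 -0.197   0.2228] q [ 0.912  -0.0969 -0.499   1.927  -0.0476  1.2992  0.8872] f [ 0.0547  0.2928 -0.0355] w 0.087 t 2.75
shift [0.8776 1.1239 0.0134] turn [-0.0002  0.0005 -0.6129]
```

Request:
play_rows --pt "0.17 0.2 0 0 0 -0.11 100" --pt "0.34 0.4 0 0 0 -0.22 100" --pt "0.51 0.6 0 0 0 -0.33 100" --pt "0.69 0.8 0 0 0 -0.44 100" --pt "0.87 1 0 0 0 -0.55 100"

```text
time: 3.38
ee_pos: [0.4799, 0.0474, 0.2229]
eef_rot: [0.124, 0.992, -0.0, 0.001]
ft_force: [0.9, -0.7, 0.3]
width: 0.087
```

```bash
python3 - <<'E'
from h import *
plan([.5,.06,.22],[.148,.989])
w=eyes.camera("wrist"); save(w,"w1")
for l in ("cover_grip","key_grip","key_stand","lockbox"): print(l,[(d["xy"],round(d["p"],2)) for d in eyes.landmark_of(w,l)])
E
```

```text
pos [0.4799 0.0474 0.2229] q [ 0.5927  0.0707 -0.8077  1.7901  0.0538  1.302   1.0951] f [ 0.855  -0.744   0.2985] w 0.087 t 3.375
shift [-0.0821  0.0856  0.0146] turn [-0.0002  0.0007 -0.0632]
cover_grip [([415.3, 259.2], 0.83)]
key_grip [([213.2, 243.1], 0.81)]
key_stand [([214.2, 243.5], 0.7), ([234.2, 224.3], 0.65), ([240.8, 394.9], 0.19)]
lockbox [([426.6, 228.8], 0.97)]
```

View pics/w1.png

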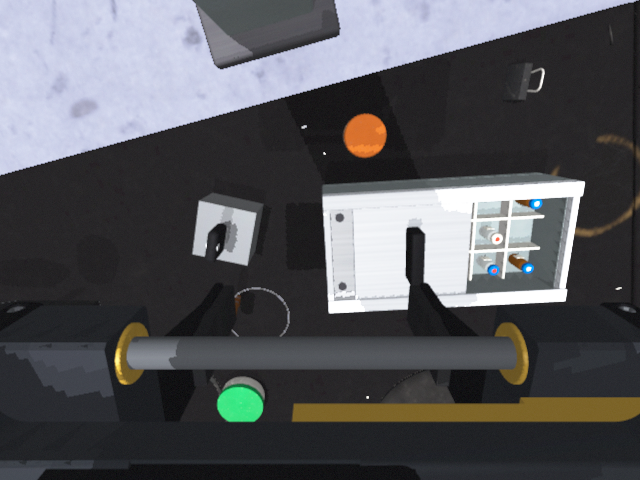

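```bash
python3 - <<'E'
from h import *
w=eyes.camera("wrist"); a=eyes.camera("scene"); b=eyes.camera("side")
im=cv2.cvtColor(np.ascontiguousarray(w["image"]),cv2.COLOR_RGB2BGR)
c1=cv2.resize(im[185:275,180:280],None,fx=5,fy=5,interpolation=cv2.INTER_CUBIC)
c2=cv2.resize(im[170:320,310:600],None,fx=2.5,fy=2.5,interpolation=cv2.INTER_CUBIC)
o=np.zeros((450+375,800,3),np.uint8);o[:450,:500]=c1;o[450:,:725]=c2;cv2.imwrite("pics/w1c.png",cv2.resize(o[:,:],(582,600)) if 0 else o[:, :])
t=[onz(w,x,.045)[:2] for x in ((201,200),(256,208),(249,265),(193,256))]
print("stand",t,np.mean(t,0),[np.degrees(np.arctan2(*(t[i]-t[j])[::-1])) for i,j in ((0,1),(3,2),(0,3),(1,2))])
R=[onz(w,x,.072)[:2] for x in ((323,187),(584,182),(566,300),(330,312))]
print("box",R,np.mean(R,0))
print("rib",onz(w,(415,228),.092),onz(w,(415,284),.092))
for l,pb in (("cover_grip",(305,255)),("key_grip",(409,287))):
    d=eyes.landmark_of(w,l); x=np.array(d[0]["xy"]) if d else None; print(l,x)
    if x is not None: print(tri([(w,x),(b,np.array(pb))]), onz(w,x,.08 if l[0]=="c" else .072))
# key head region
for d in eyes.regions_of(w,"key")[:2]:
    m=d["region"]; ys,xs=np.nonzero(m); print("key reg",d["p"],d["xy"],xs.min(),xs.max(),ys.min(),ys.max(),cv2.minAreaRect(np.c_[xs,ys].astype(np.int32)))
cv2.imwrite("pics/w1c.png",np.hstack([c1,np.zeros((450,10,3),np.uint8)]))
cv2.imwrite("pics/w1d.png",c2)
E
```

```text
stand [array([ 0.4324, -0.0632]), array([ 0.4532, -0.0142]), array([ 0.5079, -0.0392]), array([ 0.4844, -0.091 ])] [ 0.4695 -0.0519] [np.float64(-113.01186783282562), np.float64(-114.37499445950698), np.float64(151.84067311265684), np.float64(155.51614556406193)]
box [array([0.4457, 0.0547]), array([0.4987, 0.2766]), array([0.6109, 0.2555]), array([0.5662, 0.0308])] [0.5304 0.1544]
rib [0.4961 0.1225 0.092 ] [0.5474 0.1135 0.092 ]
cover_grip [417.  256.5]
(array([0.5276, 0.1216, 0.0753]), [array([-1.5, -1.1]), array([-0.3, -0.4])]) [0.5271 0.1219 0.08  ]
key_grip [224.3 324.2]
(array([ 0.4593, -0.0352,  0.1492]), [array([-20.1, -69.3]), array([ -0.8, -16.5])]) [ 0.553  -0.0741  0.072 ]
key reg 0.89 [215.9, 241.3] 208 230 224 262 ((218.5, 243.0), (19.63220977783203, 39.91520690917969), 12.52880573272705)
key reg 0.51 [237.5, 308.7] 231 243 296 335 ((236.42308044433594, 315.3846130371094), (6.471832275390625, 40.59604263305664), 11.309932708740234)
```

View pics/w1c.png

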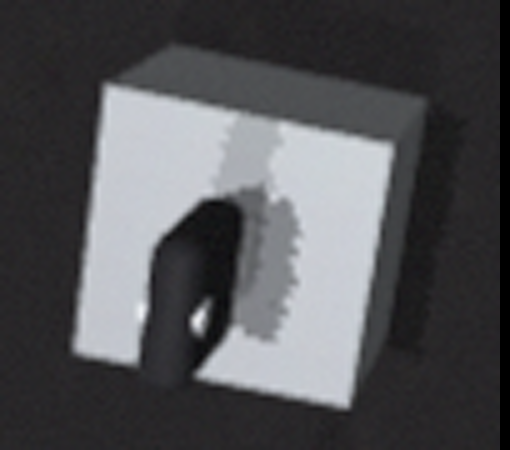

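```bash
python3 -c "
from h import *
plan([.5225,.119,.076],[.199,.98])"
```

```text
pos [0.4793 0.0451 0.2226] q [ 0.5956  0.0692 -0.805   1.7918  0.0523  1.3021  1.0939] f [0.4296 0.4435 0.1296] w 0.0875 t 3.925
shift [-0.1157  0.4126  0.7329] turn [-0.0003  0.0002 -0.0347]
```

Request:
play_rows --pt "-0.06 0.2 0.1 0 0 -0.035 50" --pt "-0.115 0.41 0.25 0 0 -0.035 50" --pt "-0.115 0.41 0.45 0 0 -0.035 50" --pt "-0.115 0.41 0.53 0 0 -0.035 50" --pt "-0.115 0.41 0.53 0 0 -0.035 50"

```text
time: 4.55
ee_pos: [0.5218, 0.1186, 0.1163]
eef_rot: [0.099, 0.995, -0.0, -0.001]
ft_force: [0.6, 0.2, 0.9]
width: 0.047
```

```bash
python3 - <<'E'
from h import *
plan([.5225,.119,.076],[.199,.98])
w=eyes.camera("wrist"); save(w,"w2")
print([(d["xy"],round(d["p"],2)) for d in eyes.landmark_of(w,"cover_grip")])
print(proj(w,np.array([.5225,.119,.08])))
E
```

```text
pos [0.5218 0.1186 0.1163] q [ 0.4084  0.3365 -0.8348  1.7927  0.2734  1.1344  0.8557] f [0.5767 0.2096 0.9063] w 0.047 t 4.55
shift [-0.0033  0.0026  0.2013] turn [-0.0005 -0.0007  0.0008]
[([329.2, 282.2], 0.65)]
[323.4783 275.0314]
```

View pics/w2.png

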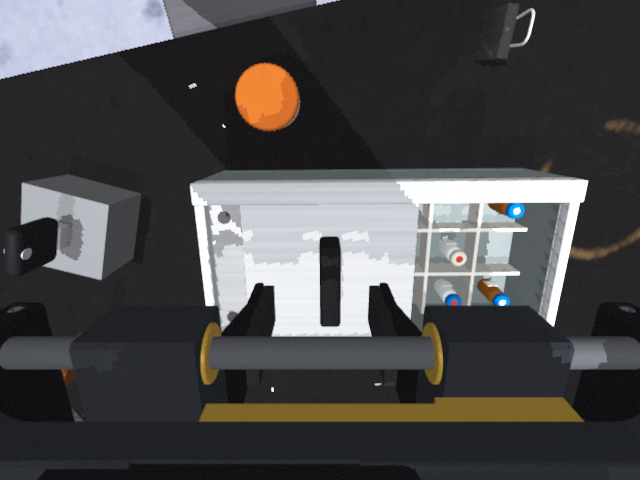

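Request:
play_rows --pt "0 0.018 0.1 0 0 0 50" --pt "0 0.018 0.2 0 0 0 50" --pt "0 0.018 0.205 0 0 0 20" --pt "0 0.018 0.205 0 0 0 0" --pt "0 0.018 0.205 0 0 0 0" --squeeze 20

```text
time: 5.28
ee_pos: [0.5232, 0.1232, 0.0761]
eef_rot: [0.099, 0.995, 0.0, 0.0]
ft_force: [0.8, 0.3, 0.0]
width: 0.0212
```

Request:
play_rows --pt "0 0 0 0 0 0 0" --pt "0 0 0 0 0 0 0"

```text
time: 5.52
ee_pos: [0.5232, 0.1231, 0.076]
eef_rot: [0.099, 0.995, 0.0, 0.0]
ft_force: [0.2, -0.7, 3.4]
width: 0.0116
```

Request:
play_rows --pt "0 0.08 0 0 0 0 0" --pt "0 0.16 0 0 0 0 0" --pt "0 0.24 0 0 0 0 0" --pt "0 0.32 0 0 0 0 0" --pt "0 0.35 0 0 0 0 0"

```text
time: 6.15
ee_pos: [0.5367, 0.193, 0.076]
eef_rot: [0.098, 0.995, 0.0, 0.0]
ft_force: [-3.3, -1.1, 6.9]
width: 0.0118
```

Request:
play_rows --pt "0 0.02 0 0 0 0 0" --pt "0 0.04 0 0 0 0 0" --pt "0 0.05 0 0 0 0 0" --pt "0 0.05 0 0 0 0 0"

```text
time: 6.65
ee_pos: [0.5384, 0.2022, 0.076]
eef_rot: [0.099, 0.995, 0.0, -0.0]
ft_force: [-1.7, 0.2, 5.7]
width: 0.0117
```

Request:
play_rows --pt "0 0.015 0 0 0 0 0" --pt "0 0.03 0 0 0 0 0" --pt "0 0.04 0 0 0 0 0" --pt "0 0.05 0 0 0 0 0"

```text
time: 7.15
ee_pos: [0.5398, 0.2091, 0.0758]
eef_rot: [0.099, 0.995, -0.002, -0.001]
ft_force: [-10.7, -13.2, 17.6]
width: 0.0121
```

Request:
play_rows --pt "0 0.015 0 0 0 0 0" --pt "0 0.03 0 0 0 0 0" --pt "0 0.03 0 0 0 0 0"

```text
time: 7.52
ee_pos: [0.5404, 0.2091, 0.0752]
eef_rot: [0.101, 0.995, -0.007, -0.002]
ft_force: [-16.9, -27.8, 26.8]
width: 0.012
```

Request:
play_rows --pt "0 -0.03 0 0 0 0 0" --pt "0 -0.03 0 0 0 0 40" --pt "0 -0.03 0 0 0 0 40" --pt "0 -0.03 -0.1 0 0 0 50" --pt "0 -0.03 -0.3 0 0 0 50"

```text
time: 8.15
ee_pos: [0.5399, 0.2115, 0.1362]
eef_rot: [0.098, 0.995, -0.0, -0.001]
ft_force: [1.8, -0.3, 0.9]
width: 0.0406
```

```bash
python3 -c "
from h import *
plan([.518,.06,.18],[.195,.981])"
```

```text
pos [0.5399 0.2115 0.1362] q [ 0.2205  0.4221 -0.8366  1.6564  0.3295  1.2133  0.6838] f [ 1.8024 -0.3423  0.9384] w 0.0406 t 8.15
shift [-0.0409 -0.7645 -0.2188] turn [-0.0003 -0.0013 -0.0006]
```

Request:
play_rows --pt "-0.03 -0.2 -0.1 0 0 0 60" --pt "-0.06 -0.4 -0.2 0 0 0 60" --pt "-0.1 -0.6 -0.25 0 0 0 60" --pt "-0.1 -0.75 -0.25 0 0 0 60" --pt "-0.1 -0.75 -0.25 0 0 0 60"

```text
time: 8.78
ee_pos: [0.5311, 0.0582, 0.1869]
eef_rot: [0.101, 0.995, -0.0, 0.001]
ft_force: [0.5, 0.6, 0.5]
width: 0.0524
```

```bash
python3 - <<'E'
from h import *
w=eyes.camera("wrist"); save(w,"w3")
s=r.read_state(); print(s["ee_pos"])
for l in ("keyhole","cover_grip","key_grip","lockbox","key_stand"): print(l,[(np.array(d["xy"]),round(d["p"],2)) for d in eyes.landmark_of(w,l)][:2])
E
```

```text
[0.531  0.0601 0.1867]
keyhole [(array([364.2, 216.6]), 0.89)]
cover_grip [(array([515.8, 216.8]), 0.88), (array([362.1, 214.7]), 0.5)]
key_grip [(array([168.8, 190.1]), 0.84), (array([179.3, 289.3]), 0.77)]
lockbox [(array([417.8, 195.5]), 0.9)]
key_stand [(array([200.9, 178.7]), 0.84)]
```

View pics/w3.png

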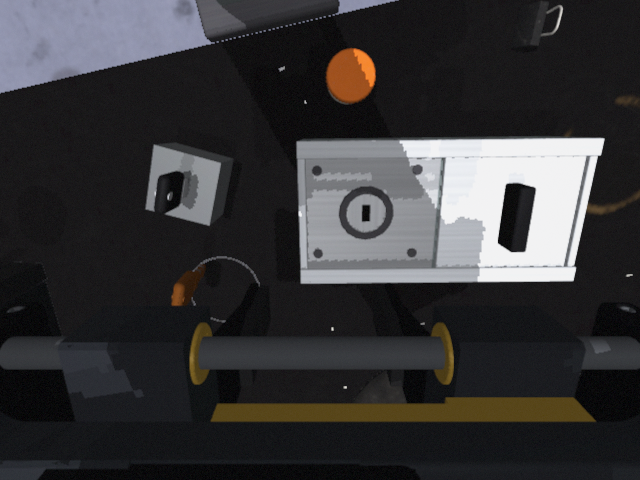

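```bash
cat >> h.py <<'E'
def ring(w,c,h=40):
    c=np.int32(c); g=cv2.cvtColor(np.ascontiguousarray(w["image"]),cv2.COLOR_RGB2GRAY)[c[1]-h:c[1]+h,c[0]-h:c[0]+h]
    t,m=cv2.threshold(g,0,255,cv2.THRESH_BINARY_INV+cv2.THRESH_OTSU)
    cs,_=cv2.findContours(m,cv2.RETR_LIST,cv2.CHAIN_APPROX_NONE); out=[]
    for k in cs:
        if len(k)>=8:
            (x,y),d,a=cv2.fitEllipse(k); out.append((np.array([x+c[0]-h,y+c[1]-h]),np.round(d,1),round(a,1)))
    return [o for o in out if np.hypot(*(o[0]-c))<12]
E
python3 - <<'E'
from h import *
w=eyes.camera("wrist")
for o in ring(w,(366,213)): print(o,onz(w,o[0],.0625 if o[1][0]>30 else .06))
print("rib", onz(w,(516,183),.092),onz(w,(514,250),.092))
im=cv2.cvtColor(np.ascontiguousarray(w["image"]),cv2.COLOR_RGB2GRAY)
for f in ((152,144),(220,158),(211,225),(146,211)): print("stand",onz(w,f,.045))
for d in eyes.regions_of(w,"key")[:2]:
    ys,xs=np.nonzero(d["region"]); print("key reg",d["p"],d["xy"],cv2.minAreaRect(np.c_[xs,ys].astype(np.int32)))
k=np.array([.473,-.051]);print("keyproj",proj(w,np.r_[k,.089]),proj(w,np.r_[k,.055]))
plan([.50,-.05,.22],[.423,.906])
E
```

```text
(array([361.4691, 214.8678]), array([ 7.9, 20.1]), 0.6) [0.5218 0.0967 0.06  ]
(array([361.677 , 214.5566]), array([38.7, 41.1]), 67.4) [0.5209 0.0967 0.0625]
(array([361.5979, 214.0716]), array([52. , 53.8]), 56.1) [0.5205 0.0967 0.0625]
rib [0.5121 0.207  0.092 ] [0.5632 0.2038 0.092 ]
stand [ 0.4333 -0.0614  0.045 ]
stand [ 0.4549 -0.0098  0.045 ]
stand [ 0.5089 -0.0335  0.045 ]
stand [ 0.4858 -0.0853  0.045 ]
key reg 0.82 [163.6, 189.0] ((165.9423065185547, 192.7884521484375), (31.57469940185547, 45.891178131103516), 11.309932708740234)
key reg 0.63 [180.5, 289.0] ((183.04270935058594, 283.7366638183594), (21.09122657775879, 48.931640625), 27.645973205566406)
keyproj [156.6008 198.4757] [174.6679 190.8457]
pos [0.5307 0.0612 0.1856] q [ 0.5274  0.2519 -0.8301  1.7174  0.1942  1.2578  1.027 ] f [-0.8579 -0.5236 -0.3949] w 0.0523 t 9.175
shift [ 0.0417 -0.5753 -0.1724] turn [ 0.0002 -0.0001  0.1529]
```

Request:
play_rows --pt "0.04 -0.15 0 0 0 0.05 70" --pt "0.08 -0.3 0 0 0 0.1 70" --pt "0.12 -0.45 0 0 0 0.139 70" --pt "0.17 -0.58 0 0 0 0.139 70" --pt "0.17 -0.58 0 0 0 0.139 70"

```text
time: 9.8
ee_pos: [0.4739, -0.0483, 0.1855]
eef_rot: [0.208, 0.978, -0.001, -0.0]
ft_force: [0.3, 0.2, -0.2]
width: 0.061
```

Request:
play_rows --pt "0 0 0 0 0 0 70" --pt "0 0 0 0 0 0 70"

```text
time: 10.05
ee_pos: [0.4749, -0.0456, 0.1856]
eef_rot: [0.206, 0.979, 0.0, 0.0]
ft_force: [0.2, 0.8, -0.3]
width: 0.061
```

```bash
python3 - <<'E'
from h import *
w=eyes.camera("wrist"); save(w,"w4")
for l in ("key_grip","keyhole","key_tip"): print(l,[(np.array(d["xy"]),round(d["p"],2)) for d in eyes.landmark_of(w,l)][:2])
plan([.472,-.05,.16],[.407,.914])
im=cv2.cvtColor(np.ascontiguousarray(w["image"]),cv2.COLOR_RGB2BGR)
cv2.imwrite("pics/w4c.png",cv2.resize(im[120:320,200:440],None,fx=3,fy=3,interpolation=cv2.INTER_CUBIC)[:600])
E
```

```text
key_grip [(array([313. , 239.1]), 0.95), (array([329.8, 327.8]), 0.95)]
keyhole [(array([502.5, 217.7]), 0.97), (array([346.1, 400.7]), 0.55)]
key_tip [(array([326.2, 302.4]), 0.9)]
pos [ 0.4746 -0.0462  0.1855] q [ 0.7262  0.0842 -0.7482  1.8563  0.0606  1.2242  1.1145] f [-0.6584 -0.0024 -0.5757] w 0.0609 t 10.25
shift [ 0.0045 -0.0225  0.1274] turn [ 0.0001 -0.0001  0.0022]
```

View pics/w4c.png

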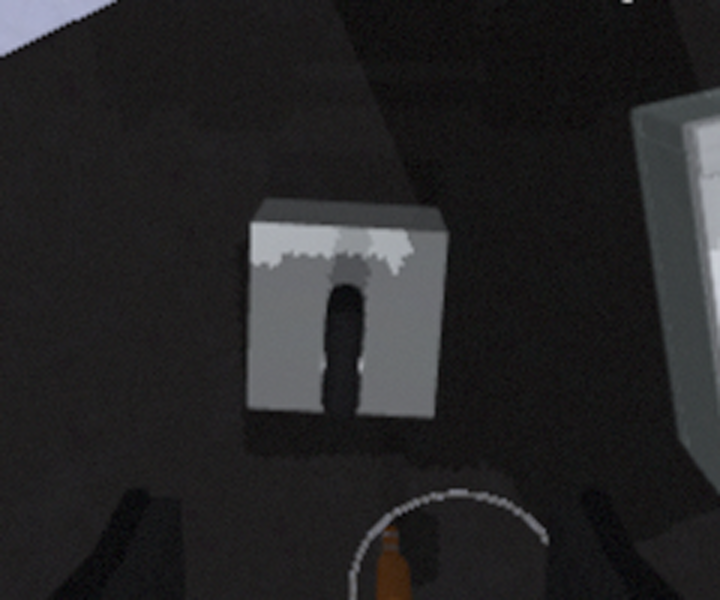

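```bash
python3 - <<'E'
from h import *
w=eyes.camera("wrist")
d=eyes.landmark_of(w,"key_grip")[0]["xy"]; print(d,onz(w,d,.072),onz(w,(314,216),.089),onz(w,(312,258),.089))
for o in ring(w,(502,217)): print(o,onz(w,o[0],.0625 if o[1][0]>30 else .06))
k=onz(w,d,.072)
plan(np.r_[k[:2],.058],[np.sin(np.radians(26.3)),np.cos(np.radians(26.3))])
E
```

```text
[314.7, 237.7] [ 0.4728 -0.0521  0.072 ] [ 0.4526 -0.0433  0.089 ] [ 0.4824 -0.0583  0.089 ]
(array([503.7964, 216.0102]), array([ 8.8, 18.8]), 176.4) [0.5221 0.0972 0.06  ]
(array([504.8784, 215.5961]), array([35.6, 41.9]), 41.8) [0.521  0.0972 0.0625]
(array([491.5994, 219.837 ]), array([59.5, 82. ]), 60.7) [0.5201 0.0862 0.0625]
pos [ 0.4746 -0.0465  0.1855] q [ 0.7266  0.084  -0.748   1.8564  0.0606  1.2241  1.1146] f [ 0.2358  0.2661 -0.7923] w 0.0611 t 10.35
shift [-0.0033 -0.0293  0.6375] turn [ 0.     -0.      0.0275]
```

Request:
play_rows --pt "-0.003 -0.029 0.15 0 0 0.0275 70" --pt "-0.003 -0.029 0.3 0 0 0.0275 70" --pt "-0.003 -0.029 0.45 0 0 0.0275 60" --pt "-0.003 -0.029 0.6 0 0 0.0275 50" --pt "-0.003 -0.029 0.637 0 0 0.0275 40"

```text
time: 10.98
ee_pos: [0.4716, -0.052, 0.0567]
eef_rot: [0.228, 0.974, 0.0, -0.001]
ft_force: [0.1, -0.2, 0.7]
width: 0.0411
```

Request:
play_rows --pt "0 0 0 0 0 0 30" --pt "0 0 0 0 0 0 15" --pt "0 0 0 0 0 0 5" --pt "0 0 0 0 0 0 0" --pt "0 0 0 0 0 0 0" --squeeze 35

```text
time: 11.6
ee_pos: [0.4733, -0.0524, 0.0588]
eef_rot: [0.228, 0.974, -0.0, 0.001]
ft_force: [-1.4, 0.5, 6.0]
width: 0.0098
```

```bash
python3 - <<'E'
from h import *
plan([.521,.0967,.18],[.195,.981])
E
```

```text
pos [ 0.4733 -0.0524  0.0588] q [ 0.6778  0.2506 -0.7229  1.9946  0.2014  0.9657  0.9664] f [-1.4264  0.4707  6.0418] w 0.0098 t 11.6
shift [ 0.116   0.774  -0.6062] turn [-0.      0.0008 -0.1677]
```

Request:
play_rows --pt "0 0 -0.1 0 0 0 0" --pt "0 0 -0.2 0 0 0 0" --pt "0 0 -0.3 0 0 0 0" --pt "0 0 -0.4 0 0 0 0" --pt "0 0 -0.4 0 0 0 0"

```text
time: 12.22
ee_pos: [0.4734, -0.0524, 0.1391]
eef_rot: [0.228, 0.974, -0.0, 0.001]
ft_force: [-0.5, -0.4, 0.1]
width: 0.01
```

Request:
play_rows --pt "0.02 0.19 0 0 0 -0.06 0" --pt "0.05 0.38 0 0 0 -0.12 0" --pt "0.08 0.57 0 0 0 -0.167 0" --pt "0.116 0.774 0 0 0 -0.167 0" --pt "0.116 0.774 0 0 0 -0.167 0"

```text
time: 12.85
ee_pos: [0.5201, 0.1004, 0.1371]
eef_rot: [0.096, 0.995, 0.001, -0.001]
ft_force: [-0.8, -0.3, -0.6]
width: 0.0092
```

Request:
play_rows --pt "0 0 0 0 0 0 0" --pt "0 0 0 0 0 0 0"

```text
time: 13.1
ee_pos: [0.5204, 0.0953, 0.1377]
eef_rot: [0.099, 0.995, -0.0, -0.0]
ft_force: [-1.1, -1.0, -1.3]
width: 0.0095
```

```bash
python3 - <<'E'
from h import *
plan([.521,.0967,.12],[.195,.981])
w=eyes.camera("wrist"); b=eyes.camera("side"); a=eyes.camera("scene"); 
out=[]
for p,n in ((w,"wrist"),(a,"scene"),(b,"side")):
    s=r.read_state()["ee_pos"]; c=np.int32(proj(p,np.array([.521,.0967,.08])))
    im=cv2.cvtColor(np.ascontiguousarray(p["image"]),cv2.COLOR_RGB2BGR)
    h=40 if n!="wrist" else 60
    k=im[c[1]-h:c[1]+h,c[0]-h:c[0]+h]; out.append(cv2.resize(k,(400,400),interpolation=cv2.INTER_CUBIC)); print(n,c,[proj(p,X) for X in (s-[0,0,.044],np.array([.521,.0967,.06]))])
cv2.imwrite("pics/c5.png",cv2.resize(np.hstack(out),(798,266)))
E
```

```text
pos [0.5204 0.0953 0.1377] q [ 0.4717  0.2966 -0.8487  1.7859  0.2414  1.1679  0.9206] f [-1.0872 -0.966  -1.3342] w 0.0095 t 13.1
shift [-0.0018  0.0076  0.0883] turn [-0.0006 -0.0003 -0.0018]
wrist [324 261] [array([323.4266, 269.641 ]), array([324.6065, 252.0603])]
scene [302 242] [array([301.9548, 235.7382]), array([302.4353, 252.0772])]
side [319 256] [array([320.0195, 252.7521]), array([319.6662, 262.418 ])]
```

View pics/c5.png

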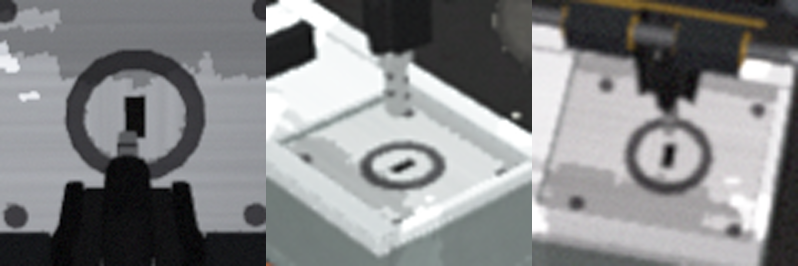

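Request:
play_rows --pt "-0.002 0.008 0.05 0 0 0 0" --pt "-0.002 0.008 0.1 0 0 0 0" --pt "-0.002 0.008 0.14 0 0 0 0" --pt "-0.002 0.008 0.14 0 0 0 0"

```text
time: 13.75
ee_pos: [0.5207, 0.0982, 0.1092]
eef_rot: [0.098, 0.995, -0.0, -0.001]
ft_force: [-0.0, -0.2, -0.5]
width: 0.0095
```

```bash
python3 - <<'E'
from h import *
plan([.521,.0967,.107],[.195,.981])
w=eyes.camera("wrist"); b=eyes.camera("side"); a=eyes.camera("scene"); 
out=[]
for p,n in ((w,"wrist"),(a,"scene"),(b,"side")):
    s=r.read_state()["ee_pos"]; c=np.int32(proj(p,np.array([.521,.0967,.06])))
    im=cv2.cvtColor(np.ascontiguousarray(p["image"]),cv2.COLOR_RGB2BGR)
    h=20 if n!="wrist" else 40
    k=im[c[1]-h:c[1]+h,c[0]-h:c[0]+h]; out.append(cv2.resize(k,(266,266),interpolation=cv2.INTER_CUBIC)); print(n,c,[proj(p,X) for X in (s-[0,0,.044],np.array([.521,.0967,.06]))])
cv2.imwrite("pics/c6.png",np.hstack(out))
E
```

```text
pos [0.5207 0.0982 0.1092] q [ 0.4514  0.334  -0.8375  1.8125  0.2738  1.1175  0.8933] f [-0.0312 -0.1888 -0.4531] w 0.0095 t 13.75
shift [-0.0028 -0.007   0.0111] turn [-0.0002 -0.001  -0.0005]
wrist [320 267] [array([323.0985, 270.9655]), array([320.3791, 267.0263])]
scene [302 252] [array([301.7561, 248.5925]), array([302.4353, 252.0772])]
side [319 262] [array([318.645 , 260.3858]), array([319.6662, 262.418 ])]
```

View pics/c6.png

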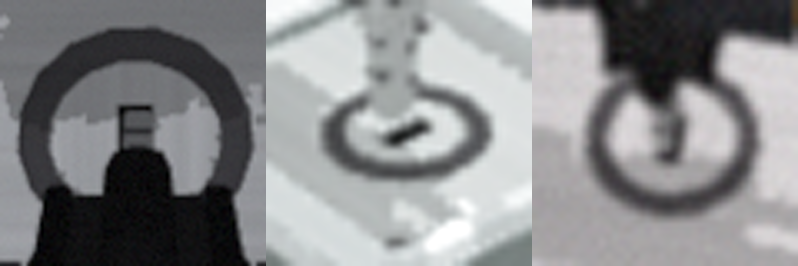

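```bash
python3 - <<'E'
from h import *
w=eyes.camera("wrist"); a=eyes.camera("scene"); 
out=[]
for p,c,h in ((w,(320,262),20),(a,(302,248),16)):
    im=cv2.cvtColor(np.ascontiguousarray(p["image"]),cv2.COLOR_RGB2BGR)
    k=im[c[1]-h:c[1]+h,c[0]-h:c[0]+h]; out.append(cv2.resize(k,(400,400),interpolation=cv2.INTER_NEAREST))
cv2.imwrite("pics/c7.png",np.hstack(out))
u=np.array([.98,-.195,0]);v=np.array([.195,.98,0]);K=np.array([.521,.0967,.06])
for p,n,c,h in ((w,"w",(320,262),20),(a,"a",(302,248),16)):
    f=lambda X:(proj(p,X)-np.array(c)+h)*200/h
    print(n,"per mm x,y,z",[(f(K+d*.001)-f(K)).round(1) for d in (u,v,np.array([0,0,1]))],"K",f(K))
    T=K+[0,0,.0047]; print("aligned tip corners",[f(T+u*i*.006+v*j*.0025).round() for i in(-1,1) for j in (-1,1)],"slot corners",[f(K+u*i*.00675+v*j*.0031).round() for i in(-1,1) for j in (-1,1)])
E
```

```text
w per mm x,y,z [array([ 0. , 14.6]), array([15.6, -0. ]), array([-0.1,  5.7])] K [198.6193 233.1024]
aligned tip corners [array([158., 171.]), array([238., 171.]), array([159., 349.]), array([238., 349.])] slot corners [array([150., 134.]), array([247., 134.]), array([151., 331.]), array([247., 331.])]
a per mm x,y,z [array([ 5.7, -2.6]), array([-4.4, -3. ]), array([-0.3, -6. ])] K [205.4407 250.9649]
aligned tip corners [array([181., 246.]), array([159., 231.]), array([249., 215.]), array([227., 200.])] slot corners [array([181., 278.]), array([153., 259.]), array([257., 243.]), array([230., 224.])]
```

View pics/c7.png

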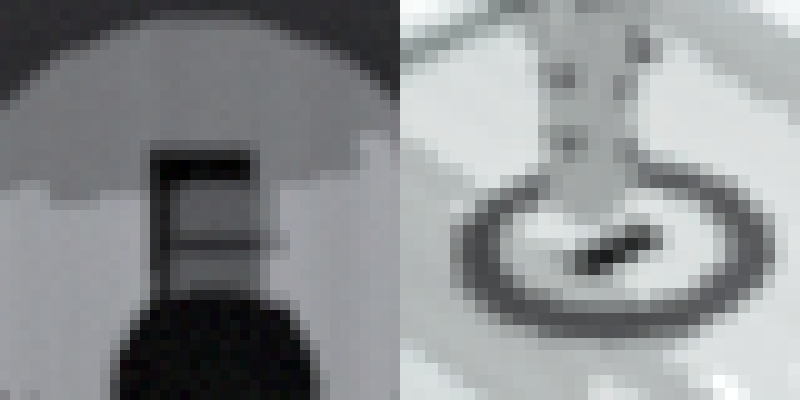

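Request:
play_rows --pt "-0.009 -0.005 0.005 0 0 0 0" --pt "-0.009 -0.005 0.015 0 0 0 0" --pt "-0.009 -0.005 0.025 0 0 0 0" --pt "-0.009 -0.005 0.03 0 0 0 0" --pt "-0.009 -0.005 0.03 0 0 0 0"

```text
time: 14.62
ee_pos: [0.5228, 0.0969, 0.104]
eef_rot: [0.098, 0.995, -0.0, -0.0]
ft_force: [1.2, 0.2, -1.1]
width: 0.01
```

Request:
play_rows --pt "0 0 0.008 0 0 0 0" --pt "0 0 0.015 0 0 0 0" --pt "0 0 0.015 0 0 0 0"

```text
time: 15.0
ee_pos: [0.5228, 0.0969, 0.101]
eef_rot: [0.098, 0.995, -0.0, -0.0]
ft_force: [-0.1, 0.6, -0.8]
width: 0.0099
```

Request:
play_rows --pt "0 0 0.008 0 0 0 0" --pt "0 0 0.016 0 0 0 0" --pt "0 0 0.016 0 0 0 0"

```text
time: 15.38
ee_pos: [0.523, 0.0969, 0.0979]
eef_rot: [0.098, 0.995, 0.0, 0.0]
ft_force: [0.7, -0.7, -1.7]
width: 0.0098
```

Request:
play_rows --pt "0 0 0.008 0 0 0 0" --pt "0 0 0.015 0 0 0 0" --pt "0 0 0.015 0 0 0 0"

```text
time: 15.75
ee_pos: [0.523, 0.0969, 0.0949]
eef_rot: [0.098, 0.995, 0.0, 0.0]
ft_force: [3.0, -1.2, -1.4]
width: 0.0098
```

Request:
play_rows --pt "-0.002 0 0.01 0 0 0 0" --pt "-0.002 0 0.02 0 0 0 0" --pt "-0.002 0 0.02 0 0 0 0"

```text
time: 16.12
ee_pos: [0.5231, 0.0968, 0.0907]
eef_rot: [0.098, 0.995, -0.0, -0.0]
ft_force: [2.3, -1.2, -1.9]
width: 0.01
```

Request:
play_rows --pt "0 0 0.01 0 0 0 0" --pt "0 0 0.02 0 0 0 0" --pt "0 0 0.02 0 0 0 0"

```text
time: 16.5
ee_pos: [0.5233, 0.0971, 0.087]
eef_rot: [0.098, 0.995, 0.0, 0.0]
ft_force: [0.9, 0.3, 3.1]
width: 0.0097
```

Request:
play_rows --pt "0 0 0.01 0 0 0 0" --pt "0 0 0.02 0 0 0 0" --pt "0 0 0.02 0 0 0 0"

```text
time: 16.88
ee_pos: [0.5233, 0.097, 0.083]
eef_rot: [0.098, 0.995, 0.0, 0.0]
ft_force: [0.9, 0.6, 3.6]
width: 0.0097
```

Request:
play_rows --pt "0 0 0.01 0 0 0 0" --pt "0 0 0.02 0 0 0 0" --pt "0 0 0.02 0 0 0 0"

```text
time: 17.25
ee_pos: [0.5237, 0.0971, 0.0789]
eef_rot: [0.098, 0.995, 0.0, 0.001]
ft_force: [4.1, 1.6, -2.7]
width: 0.0099
```

Request:
play_rows --pt "0 0 0.008 0 0 0 0" --pt "0 0 0.016 0 0 0 0" --pt "0 0 0.016 0 0 0 0"

```text
time: 17.62
ee_pos: [0.5236, 0.0968, 0.0757]
eef_rot: [0.098, 0.995, 0.0, 0.0]
ft_force: [4.0, 0.8, -1.8]
width: 0.0097
```

Request:
play_rows --pt "0 0 0.008 0 0 0 0" --pt "0 0 0.016 0 0 0 0" --pt "0 0 0.016 0 0 0 0"

```text
time: 18.0
ee_pos: [0.5238, 0.0968, 0.0737]
eef_rot: [0.099, 0.995, -0.0, 0.001]
ft_force: [-0.8, -2.0, 15.8]
width: 0.0098
```

Request:
play_rows --pt "0 0 0.006 0 0 0 0" --pt "0 0 0.006 0 0 0 0"

```text
time: 18.25
ee_pos: [0.524, 0.0968, 0.0735]
eef_rot: [0.099, 0.995, -0.001, 0.001]
ft_force: [-5.0, -2.3, 27.2]
width: 0.0098
```

```bash
python3 - <<'E'
from h import *
w=eyes.camera("wrist"); a=eyes.camera("scene"); b=eyes.camera("side"); out=[]
K=np.array([.522,.0965,.06])
for p,n,h in ((w,"w",40),(a,"a",24),(b,"b",24)):
    c=np.int32(proj(p,K+[0,0,.01]))
    im=cv2.cvtColor(np.ascontiguousarray(p["image"]),cv2.COLOR_RGB2BGR)
    out.append(cv2.resize(im[c[1]-h:c[1]+h,c[0]-h:c[0]+h],(266,266),interpolation=cv2.INTER_CUBIC))
    print(n,"head centre/top/bottom, home:",[((proj(p,K+[0,0,z])-c+h)*133/h).round() for z in (.027,.044,.010,0)])
cv2.imwrite("pics/c8.png",np.hstack(out)); print(r.read_state()["ft_force"],r.read_state()["torque"],r.read_state()["joint_positions"])
E
```

```text
w head centre/top/bottom, home: [array([135., 188.]), array([135., 253.]), array([135., 134.]), array([135., 107.])]
a head centre/top/bottom, home: [array([135.,  87.]), array([133.,  40.]), array([137., 133.]), array([138., 160.])]
b head centre/top/bottom, home: [array([136., 106.]), array([136.,  77.]), array([137., 133.]), array([137., 149.])]
[-4.9922 -2.929  27.588 ] [-0.6361  1.2115 -0.0059] [ 0.4279  0.3846 -0.8151  1.8397  0.3217  1.0531  0.8609]
```

View pics/c8.png

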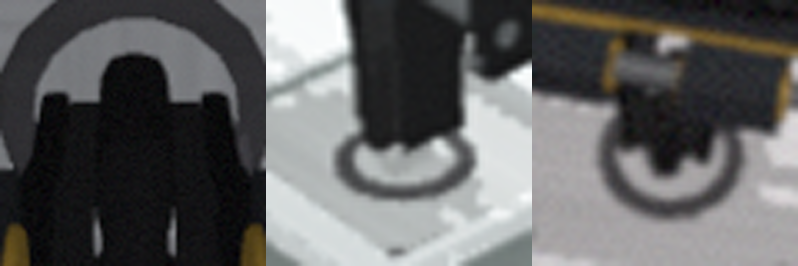

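Request:
play_rows --pt "0 0 0 0 0 0.04 0" --pt "0 0 0 0 0 -0.04 0" --pt "0 0 0 0 0 0.04 0" --pt "0 0 0 0 0 -0.04 0" --pt "0 0 0 0 0 0 0"

```text
time: 19.02
ee_pos: [0.5241, 0.0968, 0.0734]
eef_rot: [0.098, 0.995, -0.0, 0.001]
ft_force: [-5.7, -3.0, 26.6]
width: 0.0095
```

```bash
python3 - <<'E'
from h import *
w=eyes.camera("wrist"); c=np.int32(proj(w,np.array([.522,.0965,.07]))); print(c, "head front row in c8:",c[1]-40+55*80/266)
g=cv2.cvtColor(np.ascontiguousarray(w["image"]),cv2.COLOR_RGB2GRAY); print(g[255:285,c[0]-2:c[0]+3].mean(1).round())
old=cv2.imread("pics/c7.png",0)[:,:400]; print("c7 rows from 242:",old[5::10,200:240].mean(1).round())
s=r.read_state(); print(s["ee_pos"],s["ft_force"],s["torque"])
E
```

```text
[321 295] head front row in c8: 271.54135338345867
[ 47.  47.  48.  48.  46.  82. 114. 122. 123. 122. 122. 122. 122. 122.
 122.  98.  48.  15.  12.  12.  14.  12.  12.  11.  13.  12.  11.  14.
  13.  12.]
c7 rows from 242: [ 43.  67. 104. 120. 119. 120. 120. 120. 119. 120. 119. 119. 120. 119.
  93.  40.   4.  12.  66.  87.  88.  88.  87.  68.  44.  71.  87.  88.
  70.  35.  12.   9.  12.  12.  12.   9.  13.  14.  12.  13.]
[0.5241 0.0968 0.0734] [-3.549  -1.537  25.5749] [-0.5371  1.0179  0.0417]
```

Request:
play_rows --pt "0 0 -0.003 0 0 0.08 0" --pt "0 0 -0.003 0 0 0.16 0" --pt "0 0 -0.003 0 0 0.24 0" --pt "0 0 -0.003 0 0 0.24 0" --squeeze 45

```text
time: 19.58
ee_pos: [0.5237, 0.0961, 0.0735]
eef_rot: [0.284, 0.959, -0.001, 0.001]
ft_force: [-4.4, -4.5, 21.0]
width: 0.0097
```

```bash
python3 -c "
from h import *
s=r.read_state();M=Ro.from_quat(s['eef_rot']).as_matrix();print(s['ee_pos'],'F tool',M.T@s['ft_force'],s['ft_force'],'T',s['torque'],s['joint_positions'])"
```

```text
[0.5237 0.0961 0.0735] F tool [  1.1821  -6.1328 -20.9742] [-4.3512 -4.453  20.98  ] T [-0.9317  0.9208 -0.0351] [ 0.3736  0.364  -0.7462  1.8425  0.2859  1.0444  0.5086]
```

Request:
play_rows --pt "0 -0.001 -0.002 0 0 0.1 0" --pt "0 -0.001 -0.002 0 0 0.2 0" --pt "0 -0.001 -0.002 0 0 0.3 0" --pt "0 -0.001 -0.002 0 0 0.3 0"

```text
time: 20.08
ee_pos: [0.5229, 0.0956, 0.0735]
eef_rot: [0.501, 0.866, -0.001, 0.0]
ft_force: [-5.0, -4.1, 20.2]
width: 0.0099
```

```bash
python3 -c "
from h import *
s=r.read_state();M=Ro.from_quat(s['eef_rot']).as_matrix();print(s['ee_pos'],'F tool',M.T@s['ft_force'],s['ft_force'],'T',s['torque'],s['joint_positions'])"
```

```text
[0.5229 0.0956 0.0735] F tool [ -1.1027  -6.4686 -20.1443] [-5.0438 -4.132  20.1578] T [-1.1923  1.2892  0.0602] [ 0.3084  0.3431 -0.6657  1.8464  0.2465  1.0362  0.0662]
```

Request:
play_rows --pt "0 -0.002 -0.001 0 0 0.1 0" --pt "0 -0.002 -0.001 0 0 0.2 0" --pt "0 -0.002 -0.001 0 0 0.3 0" --pt "0 -0.002 -0.001 0 0 0.36 0" --pt "0 -0.002 -0.001 0 0 0.36 0"

```text
time: 20.7
ee_pos: [0.5218, 0.0953, 0.0735]
eef_rot: [0.722, 0.692, -0.002, 0.0]
ft_force: [-8.1, -4.9, 22.3]
width: 0.0096
```

```bash
python3 -c "
from h import *
s=r.read_state();M=Ro.from_quat(s['eef_rot']).as_matrix();print(s['ee_pos'],'F tool',M.T@s['ft_force'],s['ft_force'],'T',s['torque'],s['joint_positions'])"
```

```text
[0.5218 0.0953 0.0735] F tool [ -5.2869  -7.9582 -22.2201] [-8.1226 -4.8871 22.2521] T [-1.209   2.0452  0.1206] [ 0.233   0.3229 -0.5752  1.8516  0.2051  1.0287 -0.4678]
```

Request:
play_rows --pt "-0.001 -0.002 -0.001 0 0 0.07 0" --pt "-0.001 -0.002 -0.001 0 0 0.14 0" --pt "-0.001 -0.002 -0.001 0 0 0.17 0" --pt "-0.001 -0.002 -0.001 0 0 0.17 0"

```text
time: 21.2
ee_pos: [0.5215, 0.0956, 0.0736]
eef_rot: [0.807, 0.59, -0.001, 0.0]
ft_force: [-6.9, -3.0, 18.9]
width: 0.0098
```

```bash
python3 -c "
from h import *
s=r.read_state();M=Ro.from_quat(s['eef_rot']).as_matrix();print(np.degrees(Ro.from_quat(s['eef_rot']).as_rotvec()),s['ee_pos'],'F tool',M.T@s['ft_force'],s['ft_force'],'T',s['torque'],s['joint_positions'],s['joint_torque'])"
```

```text
[145.2816 106.2268  -0.2408] [0.5215 0.0956 0.0736] F tool [ -4.9518  -5.6919 -18.8756] [-6.8896 -2.956  18.8944] T [-0.9079  1.6257  0.1094] [ 0.1988  0.3146 -0.5348  1.8543  0.1871  1.0246 -0.7207] [ -1.051  -43.2227  -5.0645 -30.46    -0.2465  -2.8598  -0.5221]
```

Request:
play_rows --pt "0 -0.001 0 0 0 0.04 0" --pt "0 -0.001 0 0 0 0.08 0" --pt "0 -0.001 0 0 0 0.08 0"

```text
time: 21.58
ee_pos: [0.5211, 0.0958, 0.0736]
eef_rot: [0.843, 0.539, -0.001, 0.0]
ft_force: [-7.6, -2.4, 19.4]
width: 0.01
```

```bash
python3 -c "
from h import *
s=r.read_state();q=s['eef_rot'];print('turned',2*np.degrees(np.arctan2(q[0],q[1]))-11.4,s['ee_pos'],s['ft_force'],'T',s['torque'],s['joint_torque'])"
```

```text
turned 103.42352405551485 [0.5211 0.0958 0.0736] [-7.5572 -2.4298 19.3687] T [-0.8425  1.8241  0.4306] [ -0.5002 -43.1592  -4.2831 -30.7239  -0.2775  -3.0719  -0.9678]
```

Request:
play_rows --pt "0 0 0 0 0 0.03 0" --pt "0 0 0 0 0 0.03 0" --pt "0 0 0 0 0 0.03 0"

```text
time: 21.95
ee_pos: [0.5211, 0.0958, 0.0736]
eef_rot: [0.855, 0.519, -0.002, 0.0]
ft_force: [-8.3, -3.2, 20.9]
width: 0.0096
```

```bash
python3 - <<'E'
from h import *
s=r.read_state();q=s['eef_rot'];print('turned',2*np.degrees(np.arctan2(q[0],q[1]))-11.4,s['ee_pos'],s['ft_force'],'T',s['torque'],s['joint_torque'],s["width"])
w=eyes.camera("wrist"); a=eyes.camera("scene"); out=[]
for p,c,h in ((w,(320,270),60),(a,(295,250),60)):
    im=cv2.cvtColor(np.ascontiguousarray(p["image"]),cv2.COLOR_RGB2BGR)
    out.append(cv2.resize(im[c[1]-h:c[1]+h,c[0]-h:c[0]+h],(400,400),interpolation=cv2.INTER_CUBIC))
cv2.imwrite("pics/c9.png",np.hstack(out))
E
```

```text
turned 106.063747791741 [0.5211 0.0958 0.0736] [-8.295  -3.1501 20.8638] T [-0.8667  1.9067  0.5098] [ -0.4354 -43.0336  -4.2764 -30.8589  -0.3182  -3.2314  -0.5305] 0.009607012346983383
```

View pics/c9.png

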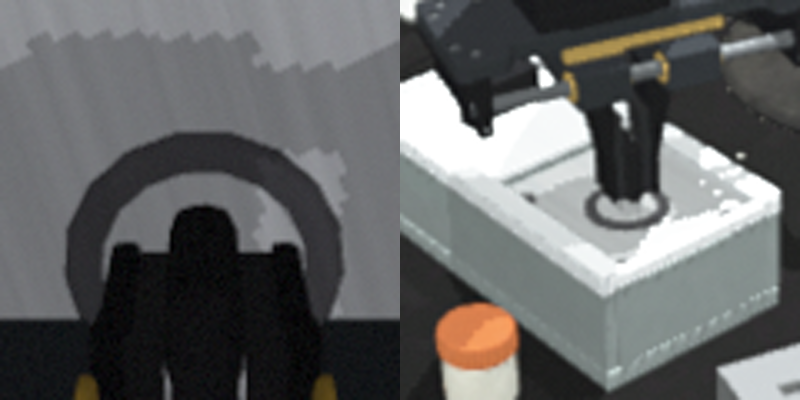

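Request:
play_rows --pt "0 0 0 0 0 0 0" --pt "0 0 0 0 0 0 0" --pt "0 0 0 0 0 0 0"

```text
time: 22.42
ee_pos: [0.521, 0.0958, 0.0736]
eef_rot: [0.855, 0.519, -0.002, 0.0]
ft_force: [-7.4, -3.6, 19.9]
width: 0.0098
```

```bash
python3 - <<'E'
from h import *
b=eyes.camera("side"); d=eyes.landmark_of(b,"cover_grip"); print([(x["xy"],x["p"]) for x in d], proj(b,np.array([.54,.209,.08])))
s=r.read_state();q=s['eef_rot'];print('turned',2*np.degrees(np.arctan2(q[0],q[1]))-11.4,s['ee_pos'],s['ft_force'],'T',s['torque'],s["width"])
print(job.close_job())
E
```

```text
[([254.1, 247.1], 0.96)] [252.578  246.8252]
turned 106.0670139621374 [0.521  0.0957 0.0736] [-7.9709 -3.9433 19.9625] T [-0.8653  1.9121  0.4594] 0.009364104946604147
the job is handed in; nothing more can be done
None
```

I closed the cover, pushed the key fully home and turned it clockwise to its stop. I handed the job in at about 22.5 s, still gripping the key and holding it turned.

- **Cover:** I slid it about 87 mm until it met its stop, where the resistance rose sharply. The last side view still found the rib within 2 px of where it stopped.
- **Key depth:** The tool came to rest 73.6 mm above the bench, against an expected 73.8 mm. Pushing to about 27 N with small turns took it no deeper, and the wrist picture showed the key had not slid in the grip. I felt no clear resistance at either pin on the way down, so "home" rests on the height, the force and the pictures.
- **Turn:** The gripper turned about 106° and held there. The torque rose from 0.11 to about 0.5 N m over the last 10°, far more than the spring can give, so I take that as the stop. 106° is a few degrees more than the quarter turn plus the stated play, which I put down to give in the grip. I could not see the plug itself.
- **Disagreement:** Just above the keyhole, the scene and wrist pictures differed by about 3 mm on where the slot lay. I aimed between them and the key went in with only small side forces.
- **Bystanders:** I touched none of the tin, the pot, the binder clip or the brown key. I did not measure them again at the end.

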